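# Snap in the port plug and proof-tug it

## Robot

A 6-joint arm with a two-finger parallel gripper is mounted at the origin on the work surface. World frame = base frame: x ahead of the robot, y to its left, z up, the work surface at z = 0. Lengths are in m, angles in rad, forces in N, time in s.
With the tool pointing down it reaches from about 0.3 to 0.775 m from the base axis. Payload 14.6 kg.
Tool frame: the origin (TCP) lies at the very end of the fingers, on their centre line; the grasp point (between the pads) lies 19 mm behind it; z points along the fingers, y is the line along which they close (so a half turn about z gives the same grasp; the last joint's range is limited). The gripper opens to 85 mm and grips with 20 to 120 N. Pads are 22 mm wide; open, the fingers measure 114 mm over their backs; the gripper's body (76 mm by 85 mm) begins 54 mm behind the grasp point. The pads swing forward as they close: fully open they stand 13 mm farther back than shut.
Start: joints at [1.132, 0.3, 1.521, -0, 1.321, -0.067], TCP at [0.2, 0.512, 0.231] pointing down, gripper open.
Joint ranges: [-3.03, 3.03], [-0.79, 2.21], [0.23, 2.52], [-1.04, 4.18], [0, 3.07], [-2.55, 2.55]. Speed limits (rad/s): [2.22, 2.22, 2.57, 3.14, 3.14, 3.14].

## Interface

Orientations are given as a rotation vector (axis times angle).
In Python, from cell import robot gives the robot as it stands.
- The arm moves only by the tool send_rows, never from a script. Its argument "steps" is one flat list of numbers, 4 for each row, row after row: the shift along the world's x, y, z in cm, then the turn about the world's z in degrees. In form: [x, y, z, roll, x, y, z, roll, ...]. A call has 1 to 5 rows; each row is the pose to reach, as a shift and turn from the pose commanded when the call began; what a row does not reach only later rows make up. A row lasts 1/8 s, in which the tool goes at most 62.5 mm and 10.7 degrees, less where a joint would pass 70% of its speed; a pose out of reach is approached as far as the arm can. A call with a gripper value outside its range is refused whole. "jaw" is the closure, from 0 (fully open) to 1 (shut), set as the call begins (left out, the last holds). The fingers move at their own pace and stop on an object; the grip force is fixed at half the most. Time passes only in rows, so rows that repeat a pose let the fingers close. It gives the time, the measured TCP pose, the force, the opening and the grip force at its end, in the units of the state.
- robot.read_state(): the state, without advancing time (a new reading comes with each control period).
- robot.get_image(name): name is "scene" or "side" or "wrist"; returns (picture, depth): 384x512x3 uint8, blue, green, red; 384x512 float32, m along the optical axis (not along the pixel's ray), 0 where there is no reading.
- robot.calibration(name): a dict with "mtx" (3x3 intrinsics, pixels), "R" (3x3) and "t" (3): a world point X has camera coordinates R X + t. Camera axes: x right, y down, z forward; pixel columns grow to the right and rows downward; lengths in m; the calibration is good to about 2 mm. A picture is of the moment at which its call begins: read the wrist's pose just before it. calibration takes no time and is no camera call; for the wrist camera it gives the pose at the moment of the call.
- robot.sign_off(): hands the job in; it is judged then, once.
Trained networks look in the newest picture that a camera, given by its name, has taken for a name from the list of things; names that differ only in an ending like _2 or _b are one class to them, and where a whole thing is asked for, a point or a joint stands for the part that bears it (a point fixed in the world has none). Each returns a list of dicts, best first, with "confidence" (0 to 1); they miss things now and then, are a little off and sometimes report something else, mostly with a low value. They report only what shows in the picture. A call takes as long as a camera call. They do not tell look-alikes from the thing itself.
- robot.find_in(camera, name): "centre" ([column, row] in pixels, amid what is visible of it).
- robot.silhouettes(camera, name): "mask" (384x512 bool, what is visible of it) and "centre" ([column, row] in pixels, amid what is visible of it).
The state is a dict: "time": time; "joints": joint angles; "joint_vel": joint speeds; "joint_torque": joint torques, N m; "tool_pos": TCP position; "ee_rot": TCP orientation; "wrist_force": force on the tool from outside, world axes, zero at the start; "wrist_torque": the same for the moment, N m; "gripper_width": finger opening in m; "gripper_force": force on a finger pad.
Only numpy, scipy, OpenCV 4.12 (cv2) and the standard library are available. Lean on these libraries where they do the work, as an engineer would, in place of code of your own. Each camera call takes 0.05 s, during which the arm holds its last target. There are 200 camera calls.

## Task

Take the orange plug from the wooden rack, push it straight down into the hole of the sprung port block until it clicks in with its flange flush on the block, then prove that it is retained: tug it straight up with a steady 12 to 15 newtons for about a second, and let go with the plug still home. Never push with more than about 20 newtons or pull with more than 16. Leave the blue and grey plugs, the jar and the tin alone.

Things in the scene. Friction and masses are not known exactly. Their poses are not given: they have to be found in the camera images.
- plug: the orange plug, loose, about 170 g, 66 mm tall, upright; origin at the centre of its tip, z up. Heights from the tip: brass cone (radius 5.5 mm, widening to 10.5 mm) 0-9 mm, collar (radius 10.5) 9-11, neck (radius 6.5) 11-26, orange flange (radius 15) 26-30, round orange grip (24 mm across) 30-66. At the start it hangs by its flange in one of the rack's three holes
- plug_flange (a point): centre of the underside of the orange plug's flange, 26 mm above its tip, z up the plug; this face lies on the port block when the plug is home
- rack: fixed wooden rack, 80 x 220 x 45 mm (x, y, z); origin at the centre of its underside, z up; three through holes of 23 mm diameter along its y axis at y = -70, 0 and +70 mm, each with a plug hanging in it by the flange, the grip standing 4 to 40 mm above the top
- plug_blue: the blue plug in the rack, origin at its tip. Same shape as the orange plug; a bystander.
- plug_grey: the grey plug in the rack, origin at its tip. Same shape as the orange plug; a bystander.
- stand: the proof stand: fixed dark steel foot 150 x 130 x 12 mm, origin at the centre of its underside, z up. Above it an aluminium port block 70 x 70 x 40 mm rides on four springs, its top 75 mm above the table at rest. A white scale plate, 30 mm wide, 70 mm tall, stands 66 mm from the centre on the -x side
- port_mouth (a point): centre of the port hole at the port block's top face, z up; rides with the block. Through hole, 23 mm diameter, 1.5 mm chamfer. Four sprung brass pawls reach 4 mm into it, centred 10.5 mm below the top: the plug's cone forces them apart (about 3 to 8 N, varies), they snap in over its collar when it is fully down, and then hold it against any permitted pull, with about 1.5 mm of play
- port (a joint): height of the sprung port block, m, + up, 0 at rest with the hole empty (about -0.0002 with the plug in it). Spring of 10000 N/m both ways: +0.0013 is a pull of 13 N, -0.0013 a push of 13 N. Also shown by a red pointer at the scale plate
- pawl_a (a joint): snap pawl on the stand's +x side, m: 0 sprung in (also when snapped over the collar), about 0.003 pushed out by the collar
- pawl_b (a joint): snap pawl on the stand's -x side, m: as pawl_a
- pawl_c (a joint): snap pawl on the stand's +y side, m: as pawl_a
- pawl_d (a joint): snap pawl on the stand's -y side, m: as pawl_a
- jar: closed jar of brown soil with steel cap, 76 mm diameter, 115 mm tall, origin at the centre of its underside; a bystander
- tin: closed metal tin, 64 mm diameter, 60 mm tall, origin at the centre of its underside; a bystander
Mind the look-alikes: they are no part of the job. Of the things that look like the plug, the middle-sized one is meant.

How it is judged:
By the outcome, as a careful person would: the job done as asked, in the order asked, and still so for the second after the job is handed in, with the robot touching nothing.
It also fails if it takes over 64 s, if anything falls off the work surface, if the arm or the gripper's body presses on something with over 40 N, if the wrist force passes 120 N, or if a joint passes its speed limit or range.

## Working session

There is one attempt and no reset: what is moved stays moved. The work goes in short steps, Python scripts to look and compute and a tool call to move; the robot and the scene stay as the last step left them, time stands still between calls to the robot, and variables do not carry over. Pictures are saved under pics/ and viewed, at most 10 in all, crops included, and the job is handed in when it is done.

Besides the shell and the picture viewer there is one more tool, called after "Request:" by a JSON object that holds its "op" and its "data", one argument or row to a line. send_rows: Moves the arm, as the interface text tells. Its arguments: {"type":"object","properties":{"steps":{"type":"array"},"jaw":{"type":"number"}},"required":["steps"]}

```bash
mkdir -p pics
cat > h.py <<'E'
import numpy as np, cv2
from cell import robot
def world(cam,px,depth,cal=None):
    c=cal or robot.calibration(cam);K=np.array(c["mtx"]);R=np.array(c["R"]);t=np.array(c["t"])
    u,v=px;p=np.linalg.inv(K)@np.array([u,v,1.0])*depth
    return R.T@(p-t)
def cloud(cam,d):
    c=robot.calibration(cam);K=np.array(c["mtx"]);R=np.array(c["R"]);t=np.array(c["t"])
    v,u=np.mgrid[:d.shape[0],:d.shape[1]]
    p=np.stack([(u-K[0,2])/K[0,0]*d,(v-K[1,2])/K[1,1]*d,d],-1)
    return (p-t)@R
E
python3 - <<'E'
from h import *
s=robot.read_state();print(s)
ims=[]
for c in["scene","side"]:
    im,d=robot.get_image(c);np.savez(f"/tmp/{c}.npz",im=im,d=d);cv2.imwrite(f"pics/{c}0.png",im)
    P=cloud(c,d)
    for n in["plug","port_mouth","rack","stand","plug_blue","jar","tin"]:
        for r in robot.find_in(c,n):
            u,v=map(int,r["centre"]);print(c,n,round(r["confidence"],2),(u,v),P[v,u].round(3))
E
```

```text
{'time': 0.0, 'joints': array([ 1.13240769e+00,  3.00498416e-01,  1.52161348e+00, -1.56383128e-05,
        1.32072253e+00, -6.65963613e-02]), 'joint_vel': array([-0.00049673,  0.0001584 ,  0.00029492, -0.00095865,  0.00273404,
        0.0003255 ]), 'joint_torque': array([ 9.47716580e-04, -5.43496263e+01, -3.61799991e+01,  6.79702771e-05,
        3.97199226e-03,  1.38433086e-05]), 'tool_pos': array([0.19970452, 0.51219278, 0.23069263]), 'ee_rot': array([-5.80591393e-01, -3.08717631e+00,  1.89447850e-03]), 'wrist_force': array([ 0.05711423,  0.50429761, -0.27649011]), 'wrist_torque': array([0.03551922, 0.06480611, 0.01648802]), 'gripper_force': 0.0, 'gripper_width': 0.08541124947279019}
scene plug 0.82 (299, 148) [0.431 0.239 0.062]
scene plug 0.48 (298, 170) [ 1.282 -0.105  0.875]
scene port_mouth 0.62 (128, 218) [ 0.578 -0.203  0.075]
scene rack 0.83 (297, 187) [0.549 0.197 0.046]
scene stand 0.8 (132, 231) [ 0.598 -0.2    0.052]
scene jar 0.75 (230, 274) [ 0.794 -0.02   0.11 ]
scene tin 0.79 (344, 239) [0.734 0.244 0.062]
side plug 0.89 (327, 297) [0.412 0.264 0.073]
side plug 0.73 (267, 252) [0.508 0.22  0.071]
side plug 0.46 (220, 245) [0.595 0.201 0.033]
side plug 0.24 (314, 129) [ 0.551 -0.173  0.075]
side port_mouth 0.84 (313, 129) [ 0.553 -0.174  0.074]
side rack 0.93 (261, 293) [0.495 0.272 0.049]
side stand 0.59 (312, 142) [ 0.552 -0.172  0.042]
side plug_blue 0.75 (138, 249) [0.692 0.273 0.053]
side plug_blue 0.62 (251, 290) [0.502 0.288 0.07 ]
side plug_blue 0.46 (314, 130) [ 0.55  -0.172  0.073]
side plug_blue 0.24 (263, 290) [0.496 0.263 0.044]
side jar 0.88 (195, 149) [0.745 0.02  0.081]
side tin 0.75 (139, 250) [0.692 0.272 0.051]
```

Run:
```python
import cv2,numpy as np
a=cv2.imread("pics/scene0.png");b=cv2.imread("pics/side0.png")
cv2.imwrite("pics/both.png",np.vstack([cv2.resize(a,(400,300)),cv2.resize(b,(400,300))]))
c=cv2.resize(b[190:340,170:390],None,fx=3.5,fy=3.5);cv2.imwrite("pics/crop.png",c)
```

```text
(no output)
```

View pics/scene0.png

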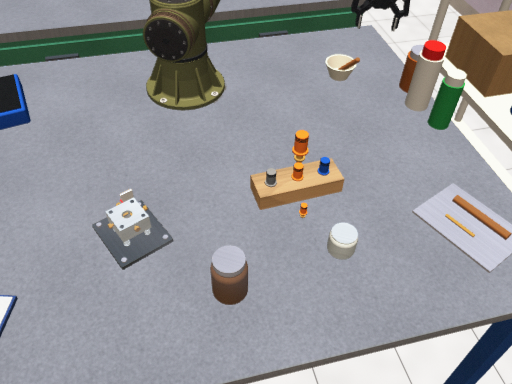

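View pics/side0.png

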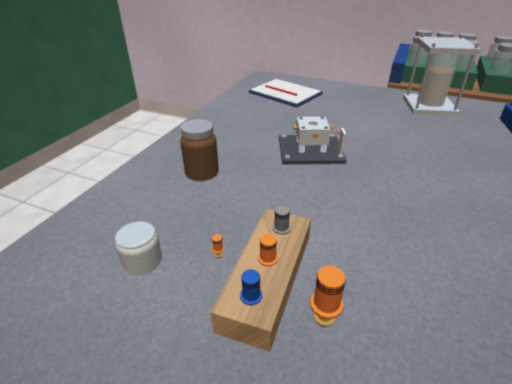

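View pics/crop.png

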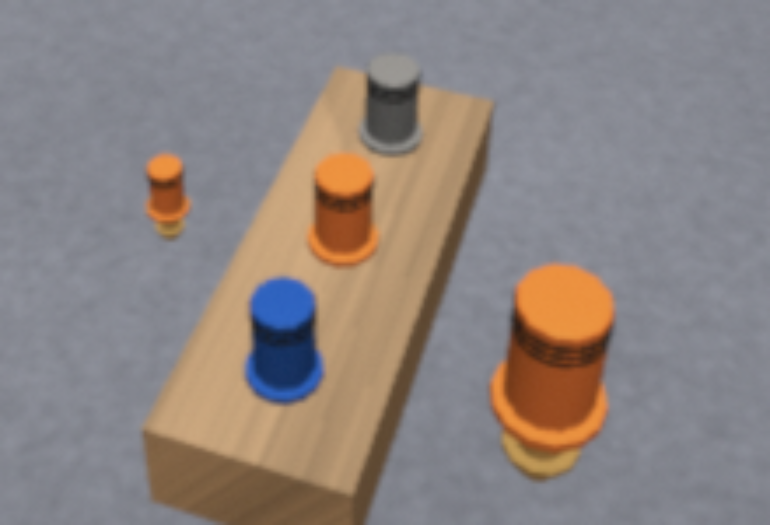

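The scene picture shows three orange look-alikes. In the side picture they are the large one standing by the rack (327,297), the one in the rack's middle hole (267,250), and the tiny one on the table (218,245). I choose the rack one: it is the middle-sized one and hangs by its flange between grey (282,219) and blue (251,287). The port block is at side (313,129).

Run:
```python
from h import *
for c in["scene","side"]:
    z=np.load(f"/tmp/{c}.npz");im,d=z["im"],z["d"];P=cloud(c,d);hsv=cv2.cvtColor(im,cv2.COLOR_BGR2HSV)
    def near(x,y,r):return np.hypot(P[...,0]-x,P[...,1]-y)<r
    Z=P[...,2]
    for nm,x,y in[("orange",.508,.22),("all",.508,.22)]:
        pass
    m=near(.51,.21,.12)&(Z>.080)&(Z<.093)&(d>0)
    n,l,st,ce=cv2.connectedComponentsWithStats(m.astype(np.uint8))
    for i in range(1,n):
        if st[i,4]>15:
            q=P[l==i];print(c,"top",st[i,4],ce[i].round(),q.mean(0).round(4),((q.min(0)+q.max(0))/2).round(4),np.ptp(q,0).round(3),im[l==i].mean(0).round())
    m=near(.56,-.18,.07)&(Z>.070)&(Z<.080)&(d>0)
    q=P[m];r=cv2.minAreaRect((q[:,:2]*1000).astype(np.float32));print(c,"port",len(q),np.median(q[:,2]),r)
    m=near(.51,.21,.14)&(Z>.040)&(Z<.049)&(d>0)
    q=P[m];r=cv2.minAreaRect((q[:,:2]*1000).astype(np.float32));print(c,"rack",len(q),np.median(q[:,2]),r)
```

```text
scene top 56 [301. 139.] [0.4269 0.2436 0.087 ] [0.4243 0.2474 0.0866] [0.021 0.033 0.013] [ 26.  56. 109.]
scene top 62 [325. 160.] [0.5109 0.2772 0.0837] [0.5105 0.2779 0.0836] [0.024 0.023 0.007] [191.  98.  43.]
scene top 58 [298. 166.] [0.5149 0.2074 0.0839] [0.5143 0.2076 0.0839] [0.025 0.022 0.007] [ 48. 151. 229.]
scene top 62 [271. 172.] [0.519  0.1375 0.0841] [0.5182 0.1378 0.0838] [0.023 0.022 0.007] [153. 160. 164.]
scene port 773 0.07418131350290984 ((558.2234497070312, -207.43756103515625), (108.49935913085938, 82.39562225341797), 30.313547134399414)
scene rack 1795 0.04404493496594773 ((513.1726684570312, 207.89608764648438), (166.8272247314453, 230.464599609375), 28.930410385131836)
side top 139 [282. 211.] [0.5145 0.1412 0.0836] [0.515  0.1395 0.0829] [0.024 0.023 0.006] [127. 130. 132.]
side top 185 [268. 240.] [0.5102 0.2105 0.0836] [0.5109 0.209  0.0828] [0.024 0.024 0.005] [ 60. 129. 212.]
side top 252 [251. 277.] [0.5058 0.28   0.0835] [0.5063 0.2787 0.0828] [0.023 0.024 0.006] [167.  91.  50.]
side top 171 [326. 288.] [0.4149 0.2626 0.087 ] [0.4157 0.2578 0.0866] [0.029 0.017 0.013] [28. 53. 99.]
side port 423 0.07426446275198482 ((565.6973876953125, -202.1853485107422), (80.48124694824219, 72.42243194580078), 22.83300018310547)
side rack 5661 0.044027209581172816 ((510.74066162109375, 208.56761169433594), (170.69947814941406, 231.1258544921875), 30.578699111938477)
```

Request:
{"op": "send_rows", "data": {
  "steps": [31.2, -30.4, 0, -65, 31.2, -30.4, 0, -65, 31.2, -30.4, 0, -65, 31.2, -30.4, 0, -65, 31.2, -30.4, 0, -65],
  "jaw": 0
}}

```text
time: 1.42
tool_pos: [0.4249, 0.2927, 0.2315]
ee_rot: [1.92, 2.486, 0.001]
wrist_force: [0.3, 1.8, -0.4]
gripper_width: 0.0855
gripper_force: 0.0
```

Request:
{"op": "send_rows", "data": {
  "steps": [8.7, -8.4, -4, -11, 8.7, -8.4, -4, -11, 8.7, -8.4, -4, -11, 8.7, -8.4, -4, -11]
}}

```text
time: 1.92
tool_pos: [0.5105, 0.2105, 0.1914]
ee_rot: [-2.143, -2.297, 0.0]
wrist_force: [-0.8, 0.4, 0.3]
gripper_width: 0.0854
gripper_force: 0.0
```

```bash
cat > look.py <<'E'
from h import *
def look(name):
    s=robot.read_state();cal=robot.calibration("wrist");im,d=robot.get_image("wrist")
    cv2.imwrite(f"pics/{name}.png",im)
    K,R,t=[np.array(cal[k]) for k in("mtx","R","t")]
    v,u=np.mgrid[:d.shape[0],:d.shape[1]]
    P=(np.stack([(u-K[0,2])/K[0,0]*d,(v-K[1,2])/K[1,1]*d,d],-1)-t)@R
    r=s["ee_rot"];Rm=cv2.Rodrigues(r)[0]
    print("t",round(s["time"],2),"tcp",s["tool_pos"].round(4),"ydir",np.degrees(np.arctan2(Rm[1,1],Rm[0,1])).round(1),"F",s["wrist_force"].round(1),"cam",(-R.T@t).round(3))
    return im,d,P,(K,R,t)
E
python3 - <<'E'
from look import *
im,d,P,c=look("w1")
m=(P[...,2]>.08)&(P[...,2]<.093)&(d>0)
n,l,st,ce=cv2.connectedComponentsWithStats(m.astype(np.uint8))
for i in range(1,n):
    if st[i,4]>60:
        q=P[l==i];print("top",st[i,4],ce[i].round(),np.median(q[:,2]).round(4),((q.min(0)+q.max(0))/2).round(4),np.ptp(q,0).round(3),im[l==i].mean(0).round())
E
```

```text
t 1.93 tcp [0.5105 0.2105 0.1914] ydir 4.0 F [-0.8  0.4  0.3] cam [0.506 0.291 0.333]
top 608 [257. 119.] 0.0842 [0.5082 0.2768 0.0832] [0.023 0.024 0.006] [210. 115.  64.]
top 214 [162. 141.] 0.0872 [0.4193 0.2484 0.0866] [0.025 0.031 0.013] [34. 41. 59.]
top 474 [256. 195.] 0.0842 [0.5121 0.2071 0.083 ] [0.023 0.024 0.006] [ 49. 146. 214.]
top 397 [256. 259.] 0.0842 [0.5164 0.1379 0.0832] [0.024 0.024 0.006] [139. 143. 142.]
top 184 [421. 377.] 0.0858 [ 0.7267 -0.0117  0.0865] [0.009 0.027 0.013] [26. 44. 65.]
```

View pics/w1.png

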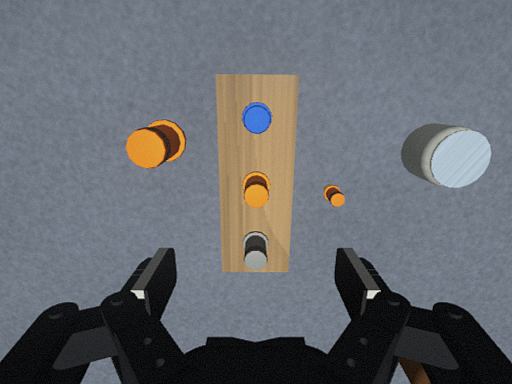

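The wrist view confirms it: the rack's orange plug is at (256,190), centred between the fingers, with blue at (257,118) and grey at (256,258). I'll descend with the jaws half closed.

Request:
{"op": "send_rows", "data": {
  "steps": [0.2, -0.25, -5, -0.5, 0.2, -0.25, -9, -0.5, 0.2, -0.25, -11, -0.5, 0.2, -0.25, -13.5, -0.5, 0.2, -0.25, -13.5, -0.5],
  "jaw": 0.4
}}

```text
time: 2.6
tool_pos: [0.5114, 0.2087, 0.0556]
ee_rot: [-2.15, -2.289, 0.003]
wrist_force: [0.4, -0.4, 0.8]
gripper_width: 0.0514
gripper_force: 0.0
```

Request:
{"op": "send_rows", "data": {
  "steps": [0, 0, 0, 0, 0, 0, 0, 0, 0, 0, 0, 0, 0, 0, 0, 0],
  "jaw": 1
}}

```text
time: 3.1
tool_pos: [0.5129, 0.2084, 0.0579]
ee_rot: [2.152, 2.288, 0.003]
wrist_force: [-4.0, 0.2, 7.2]
gripper_width: 0.0223
gripper_force: 58.4
```

Request:
{"op": "send_rows", "data": {
  "steps": [0, 0, 0.5, 0, 0, 0, 1.5, 0, 0, 0, 5, 0, 0, 0, 8, 0, 0, 0, 8, 0]
}}

```text
time: 3.72
tool_pos: [0.5137, 0.2081, 0.1391]
ee_rot: [2.151, 2.286, 0.007]
wrist_force: [0.4, 0.3, -1.6]
gripper_width: 0.0222
gripper_force: 58.9
```

Run:
```python
from look import *
im,d,P,c=look("w2")
print(robot.read_state()["gripper_width"],robot.read_state()["wrist_torque"])
im,d=robot.get_image("side");np.savez("/tmp/s2.npz",im=im,d=d)
a=cv2.imread("pics/w2.png")
cv2.imwrite("pics/c2.png",np.hstack([cv2.resize(a[200:384,130:390],(400,300)),cv2.resize(im[100:340,140:400],(400,300))]))
```

```text
t 3.73 tcp [0.5137 0.2081 0.1391] ydir 3.5 F [ 0.4  0.3 -1.6] cam [0.509 0.288 0.281]
0.02203703651784562 [-0.05426909 -0.00770054  0.03683013]
```

View pics/c2.png

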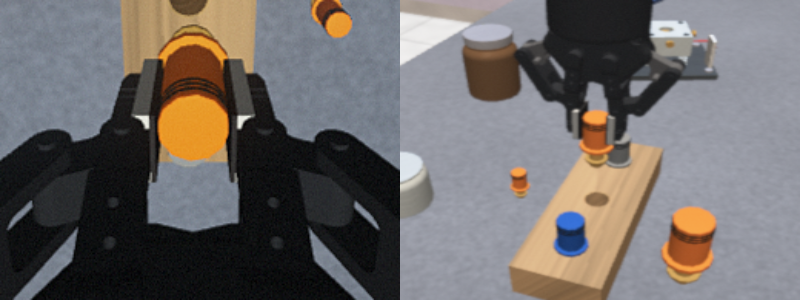

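The orange plug is held (opening 22 mm) and clear of the rack. Blue and grey are undisturbed. Next is the stand's yaw and port centre, from the saved clouds.

Run:
```python
from h import *
for c in["scene","side"]:
    z=np.load(f"/tmp/{c}.npz");im,d=z["im"],z["d"];P=cloud(c,d);X,Y,Z=P[...,0],P[...,1],P[...,2]
    for nm,lo,hi,r in[("foot",.008,.015,.13),("block",.0715,.0765,.06),("plate",.077,.09,.11)]:
        m=((np.hypot(X-.56,Y+.19)<r)&(Z>lo)&(Z<hi)&(d>0)).astype(np.uint8)
        n,l,st,ce=cv2.connectedComponentsWithStats(m)
        if n<2: print(c,nm,"none");continue
        i=1+st[1:,4].argmax();k=l==i;q=P[k];rr=cv2.minAreaRect((q[:,:2]*1000).astype(np.float32));print(c,nm,st[i,4],q.mean(0).round(4),np.array(rr[0]).round(1),np.array(rr[1]).round(1),round(rr[2],1))
    # dark-hole centre
z=np.load("/tmp/s2.npz");P=cloud("side",z["d"]);hs=cv2.cvtColor(z["im"],cv2.COLOR_BGR2HSV)
m=(hs[...,1]>150)&(hs[...,0]<20)&(P[...,2]>.1)&(P[...,2]<.2)&(np.hypot(P[...,0]-.51,P[...,1]-.208)<.05);q=P[m];print(m.sum(),q.min(0).round(4),q.max(0).round(4))
```

```text
scene foot 1693 [ 0.5916 -0.2049  0.0113] [ 565.5 -205.2] [153.  130.2] 23.9
scene block 667 [ 0.5667 -0.2048  0.0741] [ 566.1 -204.6] [74.6 70.7] 24.2
scene plate 4 [ 0.5992 -0.2174  0.0781] [ 599.3 -217.3] [0.8 6.5] 13.7
side foot 1177 [ 0.5597 -0.1855  0.0113] [ 561.8 -204.4] [150.  132.8] 24.5
side block 393 [ 0.561  -0.2018  0.0742] [ 561.5 -204.1] [70.3 73.3] 23.8
side plate none
582 [0.4961 0.1978 0.1055] [0.5261 0.2237 0.1671]
```

Request:
{"op": "send_rows", "data": {
  "steps": [0, -3, 4, -10, 0, -9, 4, -20, -1, -15, 4, -30, -2, -21, 4, -40, -2, -27, 4, -50]
}}

```text
time: 4.45
tool_pos: [0.4915, -0.0639, 0.1753]
ee_rot: [-2.92, -1.155, 0.002]
wrist_force: [1.7, -0.4, -1.7]
gripper_width: 0.0223
gripper_force: 59.1
```

Request:
{"op": "send_rows", "data": {
  "steps": [-0.5, -6, 0, -10, -0.8, -12, 0, -19.5, -0.8, -17, 0, -19.5, -0.8, -17.7, 0, -19.5, -0.8, -17.7, 0, -19.5]
}}

```text
time: 5.08
tool_pos: [0.4842, -0.2389, 0.1752]
ee_rot: [-3.072, -0.652, 0.002]
wrist_force: [0.4, 0.9, -1.9]
gripper_width: 0.0219
gripper_force: 59.2
```

Run:
```python
from look import *
im,d,P,c=look("w3")
X,Y,Z=P[...,0],P[...,1],P[...,2]
m=((np.hypot(X-.564,Y+.2045)<.06)&(Z>.0715)&(Z<.0775)&(d>0)).astype(np.uint8)
n,l,st,ce=cv2.connectedComponentsWithStats(m);i=1+st[1:,4].argmax();q=P[l==i]
print(st[i],np.median(q[:,2]),cv2.minAreaRect((q[:,:2]*1000).astype(np.float32)))
print(robot.find_in("wrist","port_mouth"))
```

```text
t 5.08 tcp [ 0.4842 -0.2389  0.1752] ydir -66.1 F [ 0.4  0.9 -1.9] cam [ 0.559 -0.207  0.317]
[ 214   50   89   90 6986] 0.07424349803719549 ((564.2733154296875, -207.21307373046875), (69.68252563476562, 70.22357177734375), 23.903318405151367)
[{'centre': [254.1, 88.9], 'confidence': 0.82}]
```

View pics/w3.png

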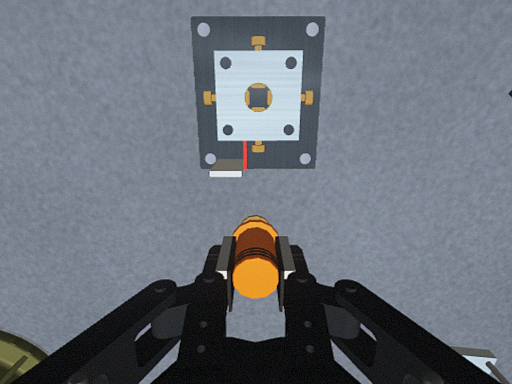

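The wrist view shows the port mouth at (258,97) with four brass pawls, the scale plate on the near side at (225,173), and the held plug's top at (256,281). I'll measure the plug and the hole with the same camera.

```bash
cat > meas.py <<'E'
from look import *
def meas(name):
    im,d,P,(K,R,t)=look(name);hs=cv2.cvtColor(im,cv2.COLOR_BGR2HSV)
    s=robot.read_state();tcp=s["tool_pos"]
    near=(np.hypot(P[...,0]-tcp[0],P[...,1]-tcp[1])<.04)&(hs[...,1]>150)&(hs[...,0]<25)&(P[...,2]>tcp[2]-.05)
    zt=np.percentile(P[near][:,2],97);print("ztop-tcp",round(zt-tcp[2],4))
    m=(near&(P[...,2]>zt-.0025)).astype(np.uint8)
    k=max(cv2.findContours(m,0,1)[0],key=cv2.contourArea);e=cv2.fitEllipse(k);print("ellipse",e)
    dd=np.median(d[m>0]);p=world("wrist",e[0],dd,dict(mtx=K,R=R,t=t))
    Rm=cv2.Rodrigues(s["ee_rot"])[0];print("plug top",p.round(4),"in tool",((p-tcp)@Rm).round(4),"tool z",Rm[:,2].round(4))
    return im,d,P,(K,R,t),p
if __name__=="__main__":
    im,d,P,(K,R,t),p=meas("w4")
    g=cv2.cvtColor(im,cv2.COLOR_BGR2GRAY)
    # hole: non-block pixels within block region at top
    m=((np.hypot(P[...,0]-.564,P[...,1]+.206)<.02)&(P[...,2]>.0725)).astype(np.uint8)
    u0=(R@np.array([.5642,-.206,.075])+t);u0=K@u0/u0[2];print("pred",u0[:2])
    inv=((np.hypot(P[...,0]-.564,P[...,1]+.206)<.02)&(P[...,2]<.0725)&(d>0)).astype(np.uint8)
    for k in cv2.findContours(inv,0,1)[0]:
        if cv2.contourArea(k)>50:
            e=cv2.fitEllipse(k);print("hole",e,world("wrist",e[0],d[(m>0)].mean()).round(4))
    im2=cv2.resize(im[50:150,200:320],None,fx=5,fy=5,interpolation=2);cv2.imwrite("pics/hole.png",im2)
E
python3 meas.py
```

```text
t 5.17 tcp [ 0.4846 -0.238   0.1758] ydir -66.0 F [-0.1 -0.4 -2.1] cam [ 0.56  -0.206  0.318]
ztop-tcp 0.0273
ellipse ((255.3004150390625, 277.0256652832031), (40.225181579589844, 46.575496673583984), 86.1786880493164)
plug top [ 0.4858 -0.2386  0.2022] in tool [ 0.0007  0.001  -0.0262] tool z [-5.e-04  4.e-04 -1.e+00]
pred [257.72723168  96.97146597]
hole ((259.1405944824219, 97.78133392333984), (26.870126724243164, 28.444660186767578), 7.166945457458496) [ 0.5625 -0.2066  0.1676]
```

```bash
cat > port.py <<'E'
from meas import *
def port(name):
    im,d,P,(K,R,t),p=meas(name)
    X,Y,Z=P[...,0],P[...,1],P[...,2]
    m=((np.hypot(X-.564,Y+.206)<.058)&(Z>.0715)&(Z<.0775)&(d>0)).astype(np.uint8)
    n,l,st,ce=cv2.connectedComponentsWithStats(m);i=1+st[1:,4].argmax();q=P[l==i]
    r=cv2.minAreaRect((q[:,:2]*1000).astype(np.float32));print("block",r)
    def onplane(px,z):
        v=R.T@np.linalg.inv(K)@np.array([*px,1.]);c=-R.T@t;return c+v*(z-c[2])/v[2]
    g=(l==i).astype(np.uint8);holes=cv2.findContours(g,cv2.RETR_CCOMP,cv2.CHAIN_APPROX_NONE)
    for k,h in zip(holes[0],holes[1][0]):
        if h[3]>=0 and cv2.contourArea(k)>200:
            e=cv2.fitEllipse(k);print("hole",e,onplane(e[0],np.median(q[:,2])).round(4))
    b=np.array(r[0])/1000;print("block-plug",(b-p[:2]).round(4))
    return im
if __name__=="__main__":
    import sys;port(sys.argv[1])
E
python3 port.py w5
```

```text
t 5.22 tcp [ 0.4847 -0.238   0.176 ] ydir -65.9 F [-0.3  0.8 -1.5] cam [ 0.56  -0.205  0.318]
ztop-tcp 0.0274
ellipse ((255.21636962890625, 276.9887390136719), (40.319374084472656, 46.54144287109375), 87.23625183105469)
plug top [ 0.4859 -0.2384  0.2025] in tool [ 0.0008  0.0008 -0.0263] tool z [-2.e-04  2.e-04 -1.e+00]
block ((564.03564453125, -207.23646545410156), (69.26963806152344, 70.26726531982422), 24.108722686767578)
hole ((259.0650634765625, 98.0888900756836), (28.292266845703125, 29.72458839416504), 0.354795902967453) [ 0.564  -0.2073  0.0743]
block-plug [0.0781 0.0312]
```

Request:
{"op": "send_rows", "data": {
  "steps": [4, 1.6, 0, 0, 7.85, 3.2, -2, 0, 7.85, 3.2, -4.7, 0, 7.85, 3.2, -4.7, 0, 7.85, 3.2, -4.7, 0]
}}

```text
time: 5.9
tool_pos: [0.5634, -0.2071, 0.1305]
ee_rot: [3.072, 0.653, 0.002]
wrist_force: [-0.2, -0.7, -1.4]
gripper_width: 0.0222
gripper_force: 59.2
```

```bash
cat > rel.py <<'E'
from h import *
s=robot.read_state();tcp=s["tool_pos"];print(s["time"],tcp.round(4),s["wrist_force"].round(1))
ims=[]
for c in["scene","side"]:
    im,d=robot.get_image(c);P=cloud(c,d);hs=cv2.cvtColor(im,cv2.COLOR_BGR2HSV);X,Y,Z=P[...,0],P[...,1],P[...,2]
    o=(hs[...,1]>170)&(hs[...,0]<14)&(np.hypot(X-.564,Y+.205)<.03)&(Z>.083)
    ys,xs=np.nonzero(o);u0,v0=int(xs.mean()),int(ys.mean());q=P[o]
    print(c,len(q),"orange z",q[:,2].min().round(4),q[:,2].max().round(4))
    # flange: silhouette extremes of lower part; fit circle of r=15 / cylinder r=12 axis
    from scipy.optimize import least_squares
    cam=robot.calibration(c);cp=-np.array(cam["R"]).T@np.array(cam["t"])
    zf=q[:,2].min();body=q[(q[:,2]>zf+.008)&(q[:,2]<q[:,2].max()-.005)]
    f=least_squares(lambda a:np.hypot(body[:,0]-a[0],body[:,1]-a[1])-.012,[.564,-.205],loss="soft_l1",f_scale=.001);print(" axis",f.x.round(4),"n",len(body))
    m=((np.hypot(X-.564,Y+.205)<.058)&(Z>.0715)&(Z<.0765)&(d>0)).astype(np.uint8)
    n,l,st,ce=cv2.connectedComponentsWithStats(m);i=1+st[1:,4].argmax();r=cv2.minAreaRect((P[l==i][:,:2]*1000).astype(np.float32));print(" block",np.round(r[0],1),np.round(r[1],1),r[2])
    a=cv2.resize(im[v0-45:v0+45,u0-50:u0+50],(400,360),interpolation=2);ims.append(a)
import sys;cv2.imwrite(f"pics/{sys.argv[1]}.png",np.hstack(ims))
E
python3 rel.py r1
```

```text
5.9 [ 0.5634 -0.2071  0.1305] [-0.2 -0.7 -1.4]
scene 110 orange z 0.1181 0.1638
 axis [ 0.5634 -0.2066] n 83
 block [ 565.2 -204.9] [73.  70.9] 23.76772689819336
side 37 orange z 0.1181 0.1258
 axis [ 0.564 -0.205] n 0
 block [ 561.8 -204.8] [70.6 72.4] 24.111818313598633
```

View pics/r1.png

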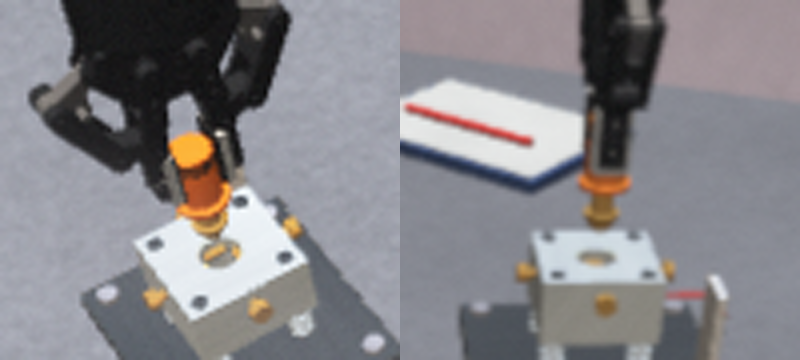

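Both views show the plug hanging over the hole, lined up within about 1 mm (side: flange column 605, hole column 598, as the lens lean explains). I'll go down in small steps watching the force.

Request:
{"op": "send_rows", "data": {
  "steps": [0, 0, -0.8, 0, 0, 0, -1.6, 0, 0, 0, -2.1, 0, 0, 0, -2.5, 0, 0, 0, -2.5, 0]
}}

```text
time: 6.62
tool_pos: [0.5631, -0.2071, 0.1039]
ee_rot: [-3.073, -0.653, 0.001]
wrist_force: [-0.2, 1.2, -1.8]
gripper_width: 0.0226
gripper_force: 59.2
```

Request:
{"op": "send_rows", "data": {
  "steps": [0, 0, -0.1, 0, 0, 0, -0.2, 0, 0, 0, -0.3, 0, 0, 0, -0.3, 0]
}}

```text
time: 7.12
tool_pos: [0.5632, -0.2072, 0.1014]
ee_rot: [3.073, 0.653, 0.0]
wrist_force: [0.7, 1.2, -0.6]
gripper_width: 0.0223
gripper_force: 59.2
```

Request:
{"op": "send_rows", "data": {
  "steps": [0, 0, -0.1, 0, 0, 0, -0.2, 0, 0, 0, -0.3, 0, 0, 0, -0.3, 0]
}}

```text
time: 7.62
tool_pos: [0.5632, -0.2072, 0.0984]
ee_rot: [3.073, 0.653, 0.0]
wrist_force: [0.3, 1.1, 1.9]
gripper_width: 0.0224
gripper_force: 59.4
```

Request:
{"op": "send_rows", "data": {
  "steps": [0, 0, -0.1, 0, 0, 0, -0.2, 0, 0, 0, -0.3, 0, 0, 0, -0.3, 0]
}}

```text
time: 8.12
tool_pos: [0.5629, -0.2071, 0.0947]
ee_rot: [-3.073, -0.653, 0.001]
wrist_force: [0.6, -0.8, -1.5]
gripper_width: 0.022
gripper_force: 59.4
```

Request:
{"op": "send_rows", "data": {
  "steps": [0, 0, -0.1, 0, 0, 0, -0.2, 0, 0, 0, -0.3, 0, 0, 0, -0.3, 0]
}}

```text
time: 8.62
tool_pos: [0.5631, -0.2072, 0.0921]
ee_rot: [-3.073, -0.653, 0.0]
wrist_force: [1.5, 0.1, -0.4]
gripper_width: 0.022
gripper_force: 59.4
```

Request:
{"op": "send_rows", "data": {
  "steps": [0, 0, -0.1, 0, 0, 0, -0.15, 0, 0, 0, -0.2, 0, 0, 0, -0.2, 0]
}}

```text
time: 9.12
tool_pos: [0.5629, -0.2071, 0.0899]
ee_rot: [-3.073, -0.653, 0.001]
wrist_force: [0.4, 0.4, -4.3]
gripper_width: 0.0225
gripper_force: 59.2
```

Request:
{"op": "send_rows", "data": {
  "steps": [0, 0, -0.05, 0, 0, 0, -0.1, 0, 0, 0, -0.1, 0, 0, 0, -0.1, 0]
}}

```text
time: 9.62
tool_pos: [0.5632, -0.2072, 0.0894]
ee_rot: [3.073, 0.653, 0.0]
wrist_force: [-0.3, 1.0, -1.7]
gripper_width: 0.022
gripper_force: 59.3
```

```bash
python3 rel.py r2
```

```text
9.625 [ 0.5632 -0.2072  0.0894] [-0.3  1.  -1.7]
scene 30 orange z 0.0831 0.1155
 axis [ 0.5634 -0.2073] n 19
 block [ 564.9 -205.6] [73.5 70.3] 23.621723175048828
side 6 orange z 0.0832 0.0845
 axis [ 0.564 -0.205] n 0
 block [ 561.6 -204.5] [70.1 71.9] 24.337934494018555
```

View pics/r2.png

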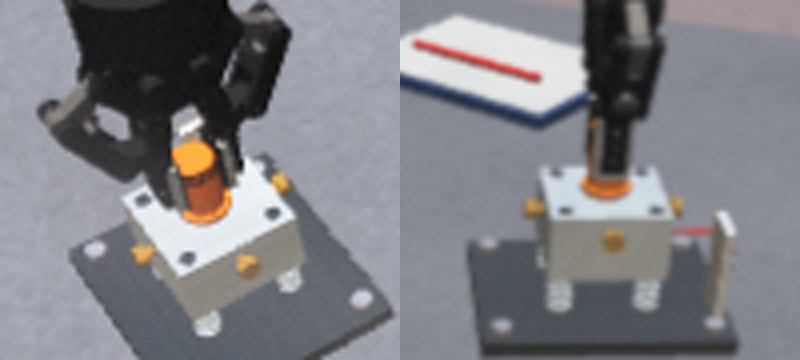

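The flange is now almost on the block in both views (scene flange at 205,212; side flange at 606,187). I'll continue down gently until push force builds.

Request:
{"op": "send_rows", "data": {
  "steps": [0, 0, -0.05, 0, 0, 0, -0.1, 0, 0, 0, -0.1, 0]
}}

```text
time: 10.1
tool_pos: [0.5631, -0.2072, 0.0882]
ee_rot: [3.073, 0.653, 0.0]
wrist_force: [0.8, 0.7, -0.7]
gripper_width: 0.0224
gripper_force: 59.3
```

Request:
{"op": "send_rows", "data": {
  "steps": [0, 0, -0.05, 0, 0, 0, -0.1, 0, 0, 0, -0.1, 0]
}}

```text
time: 10.48
tool_pos: [0.5632, -0.2072, 0.0876]
ee_rot: [3.073, 0.653, 0.0]
wrist_force: [-1.4, 1.1, 2.7]
gripper_width: 0.0219
gripper_force: 59.4
```

Request:
{"op": "send_rows", "data": {
  "steps": [0, 0, -0.05, 0, 0, 0, -0.05, 0, 0, 0, -0.05, 0]
}}

```text
time: 10.85
tool_pos: [0.5632, -0.2072, 0.0872]
ee_rot: [3.073, 0.653, 0.001]
wrist_force: [-2.4, 2.3, 6.2]
gripper_width: 0.0225
gripper_force: 59.8
```

Request:
{"op": "send_rows", "data": {
  "steps": [0, 0, -0.05, 0, 0, 0, -0.05, 0, 0, 0, -0.05, 0]
}}

```text
time: 11.22
tool_pos: [0.5633, -0.2072, 0.087]
ee_rot: [3.073, 0.653, 0.001]
wrist_force: [-3.6, 2.5, 8.4]
gripper_width: 0.0219
gripper_force: 60.1
```

Request:
{"op": "send_rows", "data": {
  "steps": [0.02, 0, -0.05, 0, 0.02, 0, -0.05, 0, 0.02, 0, -0.05, 0]
}}

```text
time: 11.6
tool_pos: [0.5633, -0.2072, 0.0866]
ee_rot: [3.073, 0.653, 0.0]
wrist_force: [-6.3, 2.5, 10.6]
gripper_width: 0.0222
gripper_force: 60.3
```

```bash
cat > f.py <<'E'
from h import *
F=[]
for i in range(6):
    im,d=robot.get_image("side");s=robot.read_state();F.append(np.r_[s["wrist_force"],s["tool_pos"][2]*1e3])
    if i==0:
        P=cloud("side",d)
F=np.array(F);print(s["time"],F.mean(0).round(2),F.std(0).round(2))
E
python3 f.py; python3 rel.py r3
```

```text
11.9 [-5.72  2.67 10.99 86.65] [0.45 0.47 0.3  0.02]
11.9 [ 0.5633 -0.2072  0.0867] [-5.4  2.1 10.7]
scene 25 orange z 0.0947 0.1161
 axis [ 0.5653 -0.2085] n 4
 block [ 564.8 -205.4] [72.8 70.6] 23.64188003540039rel.py:7: RuntimeWarning: Mean of empty slice.
  ys,xs=np.nonzero(o);u0,v0=int(xs.mean()),int(ys.mean());q=P[o]
  ret = ret.dtype.type(ret / rcount)
Traceback (most recent call last):
  File "rel.py", line 7, in <module>
    ys,xs=np.nonzero(o);u0,v0=int(xs.mean()),int(ys.mean());q=P[o]
                              ~~~^^^^^^^^^^^
ValueError: cannot convert float NaN to integer
```

Push is about 12.7 N net. The tool height matches flush: 0.0867 is the pressed block top plus the grasp offset. I'll relax and begin the tug.

Request:
{"op": "send_rows", "data": {
  "steps": [-0.03, 0.01, 0.05, 0, -0.05, 0.02, 0.1, 0, -0.05, 0.02, 0.15, 0, -0.05, 0.02, 0.2, 0, -0.05, 0.02, 0.2, 0]
}}

```text
time: 12.62
tool_pos: [0.5629, -0.2071, 0.0877]
ee_rot: [3.073, 0.653, 0.0]
wrist_force: [2.8, -1.2, 0.5]
gripper_width: 0.0221
gripper_force: 59.5
```

Request:
{"op": "send_rows", "data": {
  "steps": [0, 0, 0.05, 0, 0, 0, 0.1, 0, 0, 0, 0.1, 0, 0, 0, 0.1, 0]
}}

```text
time: 13.12
tool_pos: [0.5626, -0.2068, 0.0885]
ee_rot: [-3.072, -0.653, 0.001]
wrist_force: [1.1, 0.7, -2.2]
gripper_width: 0.0223
gripper_force: 59.4
```

Request:
{"op": "send_rows", "data": {
  "steps": [0, 0, 0.05, 0, 0, 0, 0.1, 0, 0, 0, 0.1, 0, 0, 0, 0.1, 0]
}}

```text
time: 13.62
tool_pos: [0.5628, -0.2069, 0.0897]
ee_rot: [-3.073, -0.653, 0.0]
wrist_force: [0.2, 1.0, -3.3]
gripper_width: 0.0225
gripper_force: 59.2
```

Request:
{"op": "send_rows", "data": {
  "steps": [0, 0, 0.05, 0, 0, 0, 0.1, 0, 0, 0, 0.1, 0, 0, 0, 0.1, 0]
}}

```text
time: 14.12
tool_pos: [0.5627, -0.2069, 0.0905]
ee_rot: [-3.073, -0.653, 0.001]
wrist_force: [2.3, -1.1, -8.8]
gripper_width: 0.0224
gripper_force: 59.0
```

Request:
{"op": "send_rows", "data": {
  "steps": [0, 0, 0.03, 0, 0, 0, 0.06, 0, 0, 0, 0.06, 0]
}}

```text
time: 14.5
tool_pos: [0.5626, -0.2069, 0.091]
ee_rot: [-3.073, -0.653, 0.001]
wrist_force: [1.8, -1.0, -13.8]
gripper_width: 0.0224
gripper_force: 59.2
```

```bash
python3 f.py
```

```text
14.8 [  1.13  -0.55 -13.4   91.11] [0.27 0.45 0.46 0.05]
```

Request:
{"op": "send_rows", "data": {
  "steps": [0, 0, 0.02, 0, 0, 0, 0.02, 0]
}}

```text
time: 15.05
tool_pos: [0.5627, -0.2069, 0.0914]
ee_rot: [-3.073, -0.653, 0.001]
wrist_force: [0.7, 0.1, -15.6]
gripper_width: 0.0223
gripper_force: 59.3
```

```bash
python3 f.py
```

```text
15.35 [  0.62  -0.14 -16.12  91.4 ] [0.19 0.2  0.56 0.02]
```

Request:
{"op": "send_rows", "data": {
  "steps": [0, 0, -0.01, 0, 0, 0, -0.01, 0, 0, 0, -0.01, 0, 0, 0, -0.01, 0, 0, 0, -0.01, 0]
}}

```text
time: 15.98
tool_pos: [0.5628, -0.2069, 0.0915]
ee_rot: [-3.073, -0.653, 0.0]
wrist_force: [-1.8, -0.4, -16.2]
gripper_width: 0.0219
gripper_force: 59.3
```

Request:
{"op": "send_rows", "data": {
  "steps": [0, 0, 0, 0, 0, 0, 0, 0, 0, 0, 0, 0, 0, 0, 0, 0, 0, 0, 0, 0]
}}

```text
time: 16.6
tool_pos: [0.5628, -0.2069, 0.0914]
ee_rot: [-3.073, -0.653, 0.0]
wrist_force: [-1.4, 0.9, -15.7]
gripper_width: 0.0218
gripper_force: 59.4
```

```bash
python3 f.py
```

```text
16.9 [ -0.9    1.14 -16.53  91.46] [0.46 0.22 0.31 0.01]
```

Request:
{"op": "send_rows", "data": {
  "steps": [0, 0, -0.02, 0, 0, 0, -0.02, 0, 0, 0, -0.02, 0, 0, 0, -0.02, 0, 0, 0, -0.02, 0]
}}

```text
time: 17.52
tool_pos: [0.5629, -0.2069, 0.0913]
ee_rot: [3.073, 0.653, 0.0]
wrist_force: [-1.1, 2.0, -15.4]
gripper_width: 0.0221
gripper_force: 59.4
```

Request:
{"op": "send_rows", "data": {
  "steps": [0, 0, 0, 0, 0, 0, 0, 0, 0, 0, 0, 0, 0, 0, 0, 0, 0, 0, 0, 0]
}}

```text
time: 18.15
tool_pos: [0.5628, -0.207, 0.0913]
ee_rot: [3.073, 0.653, 0.0]
wrist_force: [-0.5, 2.0, -14.4]
gripper_width: 0.0219
gripper_force: 59.4
```

```bash
python3 f.py
```

```text
18.45 [ -0.97   1.87 -14.85  91.3 ] [0.62 0.51 0.37 0.01]
```

Tug held at about 13–14.5 N for over 3 s. Lowering back to home, then releasing.

Request:
{"op": "send_rows", "data": {
  "steps": [0, 0, -0.1, 0, 0, 0, -0.2, 0, 0, 0, -0.3, 0, 0, 0, -0.35, 0, 0, 0, -0.35, 0]
}}

```text
time: 19.08
tool_pos: [0.5633, -0.2073, 0.0884]
ee_rot: [3.072, 0.652, 0.002]
wrist_force: [0.8, -0.3, -1.9]
gripper_width: 0.0224
gripper_force: 60.7
```

```bash
python3 f.py
```

```text
19.375 [ 0.49  0.16 -1.22 88.06] [0.47 0.56 0.69 0.11]
```

Request:
{"op": "send_rows", "data": {
  "steps": [0, 0, -0.04, 0, 0, 0, -0.04, 0, 0, 0, -0.04, 0]
}}

```text
time: 19.75
tool_pos: [0.563, -0.2071, 0.0877]
ee_rot: [3.073, 0.653, 0.001]
wrist_force: [1.1, -1.5, 1.6]
gripper_width: 0.0218
gripper_force: 61.3
```

Request:
{"op": "send_rows", "data": {
  "steps": [0, 0, 0, 0, 0, 0, 0, 0, 0, 0, 0, 0, 0, 0, 0, 0],
  "jaw": 0.4
}}

```text
time: 20.25
tool_pos: [0.5628, -0.2069, 0.0873]
ee_rot: [-3.073, -0.653, 0.0]
wrist_force: [0.3, -0.1, -0.8]
gripper_width: 0.0512
gripper_force: 0.0
```

Request:
{"op": "send_rows", "data": {
  "steps": [0, 0, 1, 0, 0, 0, 4, 0, 0, 0, 8, 0, 0, 0, 12, 0, -7, -3, 12, 0]
}}

```text
time: 20.88
tool_pos: [0.5074, -0.2315, 0.2112]
ee_rot: [3.068, 0.657, 0.008]
wrist_force: [-0.2, -1.4, -0.7]
gripper_width: 0.0513
gripper_force: 0.0
```

Request:
{"op": "send_rows", "data": {
  "steps": [-4, -3, 0, 0, -6, -4, 0, 0, -6, -4, 0, 0]
}}

```text
time: 21.25
tool_pos: [0.4449, -0.2721, 0.2081]
ee_rot: [3.073, 0.65, 0.001]
wrist_force: [0.2, -0.3, 0.3]
gripper_width: 0.0511
gripper_force: 0.0
```

Run:
```python
from look import *
im,d,P,_=look("w9")
X,Y,Z=P[...,0],P[...,1],P[...,2];r=np.hypot(X-.564,Y+.2065)
b=(r>.02)&(r<.032)&(d>0)&(Z>.06);print("block z",np.median(Z[b]))
hs=cv2.cvtColor(im,cv2.COLOR_BGR2HSV);o=(r<.025)&(hs[...,1]>150)&(hs[...,0]<25)&(d>0)
print("plug z pct",np.percentile(Z[o],[2,10,50,90,98]).round(4),o.sum())
ys,xs=np.nonzero(o);v,u=int(ys.mean()),int(xs.mean());y0=max(v-70,0);x0=max(u-90,0)
c1=cv2.resize(im[y0:y0+140,x0:x0+180],(400,311))
s,ds=robot.get_image("side");c2=cv2.resize(s[80:180,250:379],(400,311),interpolation=2)
cv2.imwrite("pics/end.png",np.hstack([c1,c2]))
Q=cloud("side",ds)
hs=cv2.cvtColor(s,cv2.COLOR_BGR2HSV);o=(np.hypot(Q[...,0]-.562,Q[...,1]+.2045)<.025)&(hs[...,1]>150)&(hs[...,0]<25)
print("side plug top",np.percentile(Q[o][:,2],[2,98]))
```

```text
t 21.25 tcp [ 0.4449 -0.2721  0.2081] ydir -66.1 F [ 0.2 -0.3  0.3] cam [ 0.52 -0.24  0.35]
block z 0.07405369120447039
plug z pct [0.0773 0.0926 0.1139 0.115  0.1156] 725
side plug top [0.07717867 0.11482823]
```

View pics/end.png

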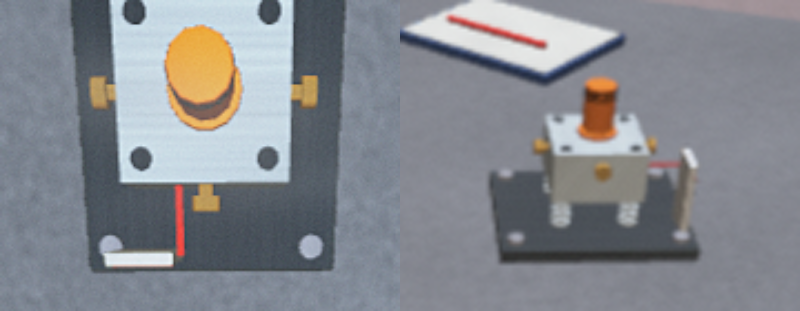

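The plug stands upright on the block. Its grip top is about 40 mm above the block face, so it is flush, and the gripper is clear. I'll hand it in.

```bash
python3 -c "
from cell import robot
print(robot.sign_off())"
```

```text
the job is handed in; nothing more can be done
None
```

The orange plug is in the port block with its flange flush; it held a steady tug of about 13–15 N for over 3 s, the gripper let go with it still home, and the job is handed in.

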